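# Fit both decks on the bottle-garden stand

## Robot

A 6-joint arm with a two-finger parallel gripper is mounted at the origin on the work surface. World frame = base frame: x ahead of the robot, y to its left, z up, the work surface at z = 0. Lengths are in mm, angles in rad, forces in N, time in s.
With the tool pointing down it reaches from about 325 to 1000 mm from the base axis. Payload 5.1 kg.
Tool frame: the origin (TCP) lies between the finger pads; the fingertips stand 11 mm ahead of it and the grasp point (between the pads) lies 8 mm behind it (tip_extent is the x of the fingertips in the tool frame, in mm); x points along the fingers, y is the direction in which the jaws open and shut, and the axes are right-handed (so a half turn about x gives the same grasp; the last joint's range is limited). The gripper opens to 85 mm and grips with 20 to 120 N. Pads are 22 mm wide; open, the fingers measure 114 mm over their backs; the gripper's body (76 mm by 85 mm) begins 54 mm behind the grasp point. The pads swing forward as they close: fully open they stand 13 mm farther back than shut.
Start: joints at [-1.397, 0.124, 1.65, -0, 1.367, -0.083], TCP at [165.059, -628.681, 207.822] pointing down, gripper open.
Joint ranges: [-2.61, 2.61], [-1.02, 2.33], [0.03, 2.71], [-1.35, 4.49], [0.32, 2.68], [-2.91, 2.91]. Speed limits (rad/s): [2.57, 2.57, 3.14, 3.14, 3.14, 3.14].

## Interface

Orientations are given as [roll, pitch, yaw] about the fixed x, y, z axes, in that order (R = Rz(yaw) Ry(pitch) Rx(roll)).
In Python, from workcell import * gives the robot as it stands.
- The arm moves only by the tool step_arm, never from a script. Its arguments are lists of equal length, an entry for each row: "fingers": the opening in per cent of the stroke, from 0 (shut) to 100 (fully open); "delta_pos": the shift along the tool's x, y, z in units of 30 mm (1.0 is 30 mm), a list of three; "roll": the turn about the tool's x in units of 6 degrees (1.0 is 6 degrees). In form: {"fingers": [fingers, ...], "delta_pos": [[tx, ty, tz], ...], "roll": [roll, ...]}. A call has exactly 5 rows; each row is the pose to reach, as a shift and turn from the pose commanded when the call began, along the tool's axes at that moment; what a row does not reach only later rows make up. A row lasts 1/12 s, in which the tool goes at most 41.7 mm and 7.16 degrees, less where a joint would pass 70% of its speed; a pose out of reach is approached as far as the arm can. A call with a gripper value outside its range is refused whole. The fingers move at their own pace and stop on an object; "newtons" is the grip in N (left out, the last holds). Time passes only in rows, so rows that repeat a pose let the fingers close, or fill a call up. It gives the time, the measured TCP pose, the force and the opening at its end, in the units of the state.
- state(): the state, without advancing time (a new reading comes with each control period).
- snapshot(name): name is "scene" or "top" or "wrist"; returns a dict with "pixels" (420x560x3 uint8, blue, green, red), "camera_matrix" (3x3 intrinsics, pixels), "world_to_cam" (4x4, takes a point from world to camera coordinates). Camera axes: x right, y up, looking along -z (the intrinsics and any distortion apply to the point x, -y, -z); pixel columns grow to the right and rows downward; lengths in mm; the calibration is good to about 2 mm. A picture is of the moment at which its call begins. There is no depth.
- hand_in(): hands the job in, once; it reports no verdict.
The state is a dict: "clock": time; "q": joint angles; "dq": joint speeds; "tau": joint torques, N m; "tool_pos": TCP position; "tcp_rot": TCP orientation; "wrist_force": force on the tool from outside, world axes, zero at the start; "wrist_torque": the same for the moment, N m; "finger_gap": finger opening in mm.
Only numpy, scipy, OpenCV 4.12 (cv2) and the standard library are available. Lean on these libraries where they do the work, as an engineer would, in place of code of your own. Each camera call takes 0.05 s, during which the arm holds its last target. There are 200 camera calls.

## Task

Assemble the two-deck stand for the classroom bottle gardens: lower the blue deck over all four posts until it lies flat on the black collars, then lower the yellow deck over the same posts until it lies flat on the upper shoulders. Keep each deck in the gripper until its holes are over the posts and it is practically down - do not drop it - and leave both lying level and free, without disturbing the bottle garden, the marker or the plant pot.

Things in the scene. Friction and masses are not known exactly. Their poses are not given: they have to be found in the camera images.
- stand: fixed white base board, 200 x 140 x 12 mm, long side along its x. Origin: centre of its underside, on the table; z up. A dark H frame (bars up to 16 mm above the table) with four upright rigid posts is screwed on top, parallel to the board but placed by eye: the centre of its post rectangle lies up to 9 mm off the board's centre in x and in y, so find the posts by touch or sight.
- collar_level (a point): point 45 mm above the middle of the board (not of the posts), board's axes. The posts stand at the corners of a 130 (x) by 76 mm (y) rectangle. Each has a black collar of diameter 28 mm up to 45 mm above the table, where the blue deck's underside rests. Nothing stands between the posts above the frame's bars.
- shoulder_level (a point): point 90 mm above the middle of the board (not of the posts). Above its collar each post is an aluminium column of diameter 16 mm up to a shoulder (1.5 mm chamfer) 90 mm above the table, where the yellow deck's underside rests; then a dark pin of diameter 8 mm up to 112 mm, its top 5 mm tapering to 4 mm diameter.
- lower_deck: blue lower deck: plastic plate 170 x 110 x 6 mm, long side along its x, about 0.3 kg, lying flat on the table at first. Origin: centre of its underside; z up. Four round through holes of diameter 19.5 mm at x = +-65, y = +-38 mm. They pass pins and columns, not collars. A 6 mm high lip along each short edge; two drain slots (70 x 8 mm at y = +-38). A half turn about z makes no difference.
- upper_deck: yellow upper deck: plastic plate 170 x 110 x 6 mm, long side along its x, about 0.3 kg, lying flat on the table at first. Origin: centre of its underside; z up. Four round through holes of diameter 11 mm at x = +-65, y = +-38 mm. They pass only the pins. A 6 mm high lip along each short edge; two drain slots (70 x 8 mm at y = +-38). A half turn about z makes no difference.
- lower_rib (a point): middle of the blue deck's carrying rib, 22 mm above the deck's underside. The rib is upright, the deck's colour, 60 mm long in the deck's x, 12 mm thick in y, and stands 32 mm above the plate (top 38 mm above the underside).
- upper_rib (a point): middle of the yellow deck's carrying rib, 22 mm above the deck's underside. The rib is upright, the deck's colour, 60 mm long in the deck's x, 12 mm thick in y, and stands 32 mm above the plate (top 38 mm above the underside).
- bottle_garden: bystander: clear lying bottle 150 mm long, 98 mm across, on two wooden cleats, with a white and a green cap on top; about 120 mm high, loose. Origin: centre of its underside, x along the bottle.
- marker: bystander: marker pen lying flat, 135 mm long, 16 mm thick, white with black cap, loose. Origin: underside, middle; x along it.
- plant_pot: bystander: terracotta pot of diameter 90 mm, 72 mm high, with a green plant up to about 125 mm, loose. Origin: centre of its underside.
Not all that is in view belongs to the job. Of the things like the stand, leave any that is orange; of the rest the larger one is meant.

How it is judged (in metres and radians):
On the way, in this order (a step that is already met when the one before it is completed fails the run):
1. The blue deck, touched by the fingers, is over the four posts within 12 mm of its seat on the collars (x of lower_deck in the frame of stand between -0.02 and 0.02 m and y of lower_deck in the frame of stand between -0.02 and 0.02 m and z of lower_deck in the frame of stand between 0.042 and 0.057 m and angle between lower_deck's own z axis and vertical below 0.1 rad and contact force between the fingers and lower_deck above 0.3 N), for 0.1 s.
2. The yellow deck, touched by the fingers, is over the four posts within 12 mm of its seat on the shoulders, the blue deck being seated below (x of upper_deck in the frame of stand between -0.02 and 0.02 m and y of upper_deck in the frame of stand between -0.02 and 0.02 m and z of upper_deck in the frame of stand between 0.087 and 0.102 m and angle between upper_deck's own z axis and vertical below 0.1 rad and contact force between the fingers and upper_deck above 0.3 N and z of lower_deck in the frame of stand between 0.042 and 0.049 m), for 0.1 s.
At the end, for the whole second after the job is handed in: Both decks lie over the four posts (origins within 18 mm of the board's centre lines, long sides along the board's within 0.1 rad), level within 0.035 rad, the blue one's underside 45 mm and the yellow one's 90 mm above the table, each within 3 mm, at rest and not touched by the fingers (x of lower_deck in the frame of stand between -0.018 and 0.018 m and y of lower_deck in the frame of stand between -0.018 and 0.018 m and z of lower_deck in the frame of stand between 0.042 and 0.048 m and angle between each of lower_deck, upper_deck's own z axis and vertical below 0.035 rad and angle between the x axis of each of lower_deck, upper_deck and the x axis of stand, either way round below 0.1 rad and x of upper_deck in the frame of stand between -0.018 and 0.018 m and y of upper_deck in the frame of stand between -0.018 and 0.018 m and z of upper_deck in the frame of stand between 0.087 and 0.093 m and linear speed of each of lower_deck, upper_deck below 0.02 m/s and contact force between the fingers and lower_deck below 0.1 N and contact force between the fingers and upper_deck below 0.1 N).
It fails at once if the bottle garden is moved more than 25 mm or tipped (distance of bottle_garden from where it was at the start of the episode above 0.025 m or angle between bottle_garden's own z axis and vertical above 0.4 rad).
It fails at once if the marker is moved more than 25 mm or tipped (distance of marker from where it was at the start of the episode above 0.025 m or angle between marker's own z axis and vertical above 0.4 rad).
It fails at once if the plant pot is moved more than 25 mm or tipped (distance of plant_pot from where it was at the start of the episode above 0.025 m or angle between plant_pot's own z axis and vertical above 0.4 rad).
It also fails if it takes over 72 s, if anything falls off the work surface, if the arm or the gripper's body presses on something with over 40 N, if the wrist force passes 120 N, or if a joint passes its speed limit or range.

## Working session

There is one attempt and no reset: what is moved stays moved. The work goes in short steps, Python scripts to look and compute and a tool call to move; the robot and the scene stay as the last step left them, time stands still between calls to the robot, and variables do not carry over. Pictures are saved under pics/ and viewed, about 8 in all and at most 12, crops included, and the job is handed in when it is done.

Besides the shell and the picture viewer there is one more tool, called after "Call:" in YAML: its name, and indented under it one key for each argument. step_arm: Moves the arm, as the interface text tells. Its arguments: {"type":"object","properties":{"fingers":{"type":"array"},"delta_pos":{"type":"array"},"roll":{"type":"array"},"newtons":{"type":"number"}},"required":["fingers","delta_pos","roll"]}

```bash
mkdir -p pics; ls; cat > h.py <<'E'
from workcell import *
import numpy as np, cv2
def snap(n):
    s=snapshot(n); return s['pixels'].copy(),np.array(s['camera_matrix']),np.array(s['world_to_cam']),s
def ray(K,W,u,v):
    d=np.linalg.inv(K)@[u,v,1]; d=np.array([d[0],-d[1],-d[2]])
    R=W[:3,:3]; return -R.T@W[:3,3], R.T@d
def toz(K,W,u,v,z):
    o,d=ray(K,W,u,v); return o+d*(z-o[2])/d[2]
def proj(K,W,p):
    c=W[:3,:3]@np.array(p)+W[:3,3]; q=K@[c[0],-c[1],-c[2]]; return q[:2]/q[2]
E
python3 - <<'E'
from h import *
print(state())
a,K,W,s=snap("top"); b,K2,W2,_=snap("scene"); print(s.keys(),K,W); print(-W2[:3,:3].T@W2[:3,3])
np.savez('s0',a=a,b=b,K=K,W=W,K2=K2,W2=W2)
cv2.imwrite('pics/top0.png',a);cv2.imwrite('pics/scene0.png',b)
E
```

```text
pics
{'clock': 0.0, 'q': array([-1.39660493e+00,  1.24501478e-01,  1.65165888e+00, -2.36059181e-05,
        1.36750632e+00, -8.26016747e-02]), 'dq': array([-1.27384190e-04,  5.02346756e-04,  4.88967385e-04,  4.41574256e-05,
       -1.10597189e-03, -2.69547828e-04]), 'tau': array([-3.61663651e-04, -4.23608744e+01, -3.65453732e+01, -1.19133583e-04,
        6.93718132e-03,  1.03722078e-05]), 'tool_pos': array([ 164.93723863, -628.04807377,  206.5643592 ]), 'tcp_rot': array([-1.6422559 ,  1.56872218,  1.75613461]), 'wrist_force': array([-0.59821406, -0.51283252, -0.47236289]), 'wrist_torque': array([-0.01164756, -0.02136433, -0.03371287]), 'finger_gap': 85.5414374585565}
dict_keys(['pixels', 'camera_matrix', 'world_to_cam']) [[399.11502798   0.         276.97797585]
 [  0.         399.11502798 210.46347478]
 [  0.           0.           1.        ]] [[ 2.75054386e-02 -9.99519984e-01 -1.42566851e-02 -1.22943523e+01]
 [ 9.98048760e-01  2.66596076e-02  5.64618211e-02 -4.76008375e+02]
 [-5.60546409e-02 -1.57818740e-02  9.98302965e-01 -1.07590361e+03]
 [ 0.00000000e+00  0.00000000e+00  0.00000000e+00  1.00000000e+00]]
[ 990.51053966  216.606681   1010.92228037]
```

View pics/top0.png

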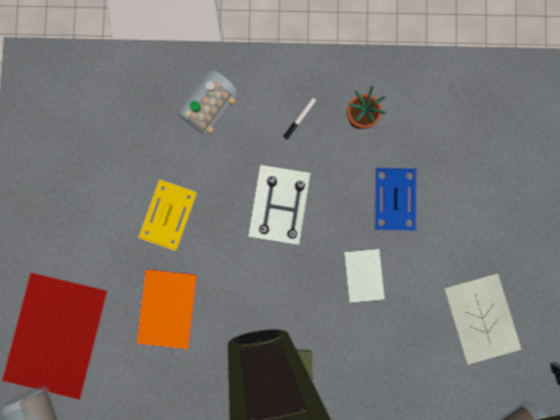

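View pics/scene0.png

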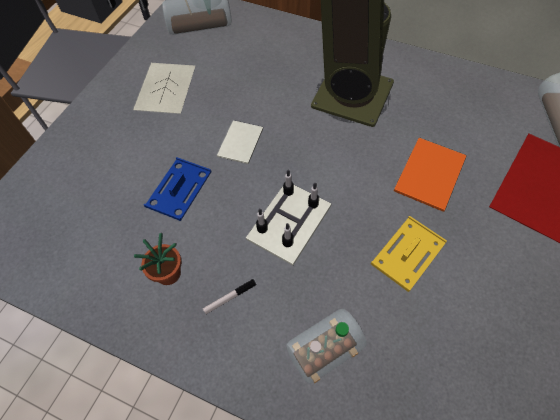

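The top view shows the blue deck at about (396,199), the yellow deck at (167,215), and the stand at (280,205) with its posts at (272,181), (299,185), (264,229) and (292,233). The smaller white board at (365,276) has no posts.

```bash
cat >> h.py <<'E'
from scipy.spatial.transform import Rotation as Ro
def hsvmask(a,lo,hi):
    m=cv2.inRange(cv2.cvtColor(a,cv2.COLOR_BGR2HSV),lo,hi); return cv2.morphologyEx(m,cv2.MORPH_CLOSE,np.ones((3,3)))
def rect(m,K,W,z,area=None):
    cs,_=cv2.findContours(m,cv2.RETR_EXTERNAL,cv2.CHAIN_APPROX_NONE)
    c=max(cs,key=cv2.contourArea) 
    P=np.array([toz(K,W,u,v,z)[:2] for u,v in c[:,0]],np.float32)
    (x,y),(w,h),_=r=cv2.minAreaRect(P); B=cv2.boxPoints(r); e=max([B[1]-B[0],B[2]-B[1]],key=np.linalg.norm)
    return np.round([x,y,max(w,h),min(w,h)],1), np.degrees(np.arctan2(e[1],e[0]))
BLUE=((110,120,50),(130,255,255)); YEL=((20,120,100),(35,255,255)); WHITE=((0,0,190),(180,40,255))
def tool():
    s=state(); return s, Ro.from_euler('xyz',s['tcp_rot']).as_matrix()
E
python3 - <<'E'
from h import *
d=np.load('s0.npz')
for n,i,k,w in (('top','a','K','W'),('scene','b','K2','W2')):
    a=d[i]
    for nm,r,z in (('blue',BLUE,8),('yel',YEL,8)):
        print(n,nm,*rect(hsvmask(a,*r),d[k],d[w],z))
a=d['a'];m=hsvmask(a,*WHITE); m[:155]=0;m[250:]=0;m[:,:240]=0;m[:,320:]=0
print('board',*rect(m,d['K'],d['W'],12))
for u,v in ((272,181),(299.5,185),(264,229),(292.5,233)): print(toz(d['K'],d['W'],u,v,80))
s,R=tool(); print(np.round(R,3))
w,K,W,_=snap('wrist'); cv2.imwrite('pics/w0.png',w); print(np.round(W,3),K); print('cam in tool',R.T@(-W[:3,:3].T@W[:3,3]-s['tool_pos']))
E
```

```text
top blue [ 517.6 -321.4  170.1  108.6] 0.46295235
top yel [457.1 302.3 171.7 112. ] -17.532143
scene blue [ 516.5 -320.9  175.7  114.2] 0.52609015
scene yel [457.1 304.3 176.  110.3] -17.384766
board [493.6  -4.5 197.6 136.3] -7.690032
[547.98944211  14.45384448  80.        ]
[539.46953335 -56.48618779  80.        ]
[424.09399159  31.4223119   80.        ]
[415.89099899 -41.63377863  80.        ]
[[-0.     0.254 -0.967]
 [ 0.002 -0.967 -0.254]
 [-1.    -0.002 -0.   ]]
[[ 2.53000e-01 -9.67000e-01 -2.00000e-03 -6.49060e+02]
 [ 9.29000e-01  2.44000e-01 -2.77000e-01  3.64580e+01]
 [ 2.68000e-01  6.90000e-02  9.61000e-01 -3.78559e+02]
 [ 0.00000e+00  0.00000e+00  0.00000e+00  1.00000e+00]] [[377.40989452   0.         282.12661134]
 [  0.         377.40989452 214.09138217]
 [  0.           0.           1.        ]]
cam in tool [-1.66195621e+02 -4.02356755e-02 -6.94112068e+01]
```

Call:
step_arm:
  fingers: [100,100,100,100,100]
  delta_pos:
    - [0,-0.58,-1.17]
    - [0,-1.16,-2.34]
    - [0,-1.74,-3.5]
    - [0,-2.32,-4.67]
    - [0,-2.9,-5.84]
  roll: [0.5,1.0,1.5,2.0,2.37]

```text
clock: 0.57
tool_pos: [313.3, -498.5, 207.4]
tcp_rot: [-1.25, 1.57, 1.897]
wrist_force: [0.1, -0.2, 0.7]
finger_gap: 85.4
```

Call:
step_arm:
  fingers: [100,100,100,100,100]
  delta_pos:
    - [0,-0.8,-0.9]
    - [0,-1.6,-1.8]
    - [0,-2.4,-2.75]
    - [0,-3.2,-3.65]
    - [0,-4.0,-4.55]
  roll: [0,0,0,0,0]

```text
clock: 0.98
tool_pos: [448.9, -377.3, 207.5]
tcp_rot: [-0.804, 1.57, 2.346]
wrist_force: [1.0, 0.6, -0.6]
finger_gap: 85.7
```

Call:
step_arm:
  fingers: [100,100,100,100,100]
  delta_pos:
    - [0,-0.8,-0.9]
    - [0,-1.6,-1.85]
    - [0,-1.97,-2.28]
    - [0,-1.97,-2.28]
    - [0,-1.97,-2.28]
  roll: [0,0,0,0,0]

```text
clock: 1.4
tool_pos: [516.0, -318.4, 207.3]
tcp_rot: [-0.2, 1.57, 2.952]
wrist_force: [-0.0, -0.5, -0.2]
finger_gap: 85.6
```

```bash
python3 - <<'E'
from h import *
s,R=tool(); print(s['tool_pos'],np.round(R,3))
w,K,W,_=snap('wrist'); cv2.imwrite('pics/w1.png',w); np.savez('w1',w=w,K=K,W=W)
m=hsvmask(w,*BLUE); print(rect(m,K,W,6), proj(K,W,[517.5,-321.2,38]))
E
```

```text
[ 516.01920921 -318.41329786  207.30780755] [[-0.001  0.011 -1.   ]
 [ 0.    -1.    -0.011]
 [-1.    -0.     0.001]]
(array([ 515.4, -322. ,  172.2,  110.3]), np.float32(0.0260889)) [284.96952074 183.27788974]
```

View pics/w1.png

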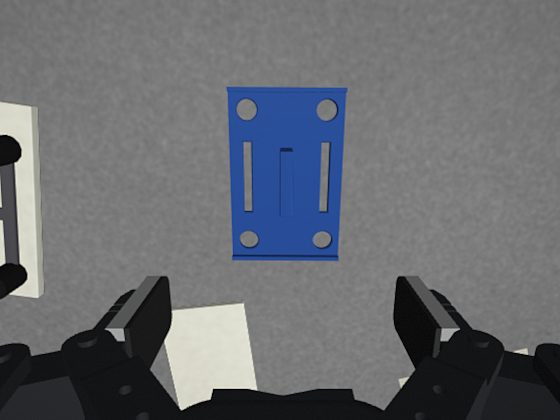

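The wrist view shows the blue rib centred at about (286,183), between the fingers and lined up with the jaws. I'll descend, aiming for a TCP z of about 21.

Call:
step_arm:
  fingers: [100,90,80,70,60]
  delta_pos:
    - [1.0,0.1,0]
    - [2.1,0.1,0]
    - [3.2,0.1,0]
    - [4.3,0.1,0]
    - [5.2,0.1,0]
  roll: [0,0,0,0,0]

```text
clock: 1.87
tool_pos: [513.6, -322.8, 49.2]
tcp_rot: [-0.518, 1.569, 2.629]
wrist_force: [-0.2, 0.2, -0.9]
finger_gap: 51.5
```

Call:
step_arm:
  fingers: [60,60,40,0,0]
  delta_pos:
    - [0.6,0,0]
    - [1.0,0,0]
    - [1.0,0,0]
    - [1.0,0,0]
    - [1.0,0,0]
  roll: [0,0,0,0,0]
  newtons: 60

```text
clock: 2.28
tool_pos: [516.6, -323.5, 23.7]
tcp_rot: [2.47, 1.568, -0.664]
wrist_force: [-0.8, 0.7, 0.9]
finger_gap: 15.5
```

Call:
step_arm:
  fingers: [0,0,0,0,0]
  delta_pos:
    - [0,0,0]
    - [0,0,0]
    - [0,0,0]
    - [0,0,0]
    - [0,0,0]
  roll: [0,0,0,0,0]
  newtons: 90

```text
clock: 2.7
tool_pos: [516.1, -322.3, 22.3]
tcp_rot: [2.493, 1.57, -0.639]
wrist_force: [-0.3, 0.5, 0.6]
finger_gap: 0.2
```

The jaws shut to 0.2 mm, so they missed the rib. I'll look.

```bash
python3 - <<'E'
from h import *
w,K,W,_=snap('wrist'); cv2.imwrite('pics/w2.png',w); np.savez('w2',w=w,K=K,W=W)
b,K2,W2,_=snap('scene'); u,v=proj(K2,W2,[517,-322,20]).astype(int); print(u,v)
c=cv2.resize(b[v-45:v+45,u-60:u+60],None,fx=4,fy=4)
cv2.imwrite('pics/c2.png',np.vstack([cv2.resize(w,(480,360))[:, :480],c[:240]]) if 0 else np.hstack([cv2.resize(w,(400,300)),cv2.resize(c,(400,300))]))
E
```

```text
176 184
```

View pics/c2.png

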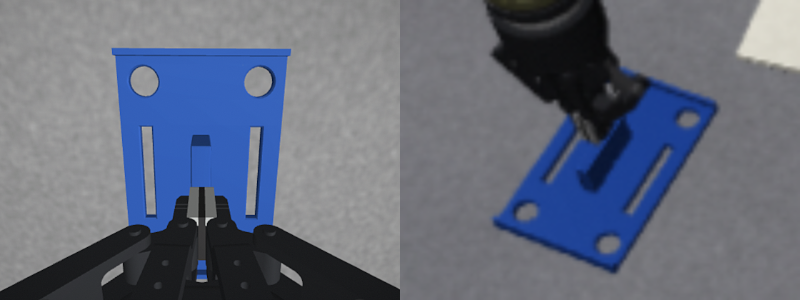

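```bash
python3 - <<'E'
from h import *
for f in ('w1','w2'):
    d=np.load(f+'.npz'); K,W,w=d['K'],d['W'],d['w']
    m=hsvmask(w,*BLUE)
    cs,h=cv2.findContours(m,cv2.RETR_CCOMP,cv2.CHAIN_APPROX_NONE)
    for c,hh in zip(cs,h[0]):
        A=cv2.contourArea(c)
        if A>60:
            p=c[:,0].mean(0); print(f,hh[3]>=0,A,p.round(1),toz(K,W,*p,5).round(1), cv2.boundingRect(c))
    print('tcp proj',proj(K,W,[516,-322.5,22]),'expected rib ends z38',[proj(K,W,[x,-322,38]).round(0) for x in (487,547)],'cam',(-W[:3,:3].T@W[:3,3]).round(1))
w=np.load('w1.npz')['w']; cv2.imwrite('pics/c3.png',cv2.resize(w[85:265,225:350],None,fx=3.3,fy=3.3,interpolation=cv2.INTER_CUBIC))
print(state()['tool_pos'])
E
```

```text
w1 False 18989.0 [285.6 171.3] [ 522.8 -322.     5. ] (227, 87, 120, 174)
w1 True 269.0 [321.5 239. ] [ 452.5 -360.1    5. ] (312, 230, 20, 19)
w1 True 264.0 [248.5 238.5] [ 452.3 -284.5    5. ] (239, 230, 20, 18)
w1 True 650.5 [323.9 176.3] [ 518.2 -359.9    5. ] (318, 141, 13, 72)
w1 True 655.0 [247.4 176. ] [ 517.7 -284.3    5. ] (242, 141, 12, 71)
w1 True 384.0 [326.5 109.5] [ 581.7 -359.7    5. ] (316, 98, 22, 24)
w1 True 382.5 [246.2 108.9] [ 581.6 -284.2    5. ] (235, 98, 23, 23)
tcp proj [286.20313082 181.4713172 ] expected rib ends z38 [array([285., 216.]), array([286., 150.])] cam [ 585.6 -318.   373.4]
w2 False 320.5 [282.2 377.9] [ 434.  -323.2    5. ] (275, 364, 16, 27)
w2 False 51329.0 [280.9 190.2] [ 544.9 -321.6    5. ] (156, 67, 251, 260)
w2 True 1871.5 [353.6 238.8] [ 519.6 -359.3    5. ] (343, 177, 23, 125)
w2 True 1908.0 [208.2 238. ] [ 519.4 -284.4    5. ] (197, 176, 23, 126)
w2 True 1363.0 [361.3 114. ] [ 581.8 -359.2    5. ] (341, 92, 41, 45)
w2 True 1370.0 [201.9 113.4] [ 581.5 -284.3    5. ] (181, 91, 42, 45)
tcp proj [282.18093863 257.47448486] expected rib ends z38 [array([281., 330.]), array([282., 202.])] cam [ 585.4 -321.8  188.5]
[ 515.88835097 -322.13826535   21.96450164]
```

View pics/c3.png

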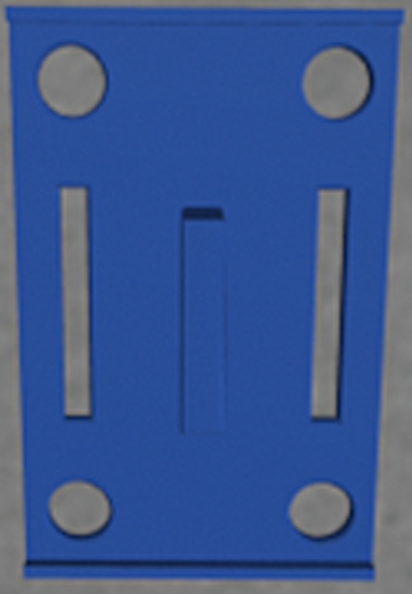

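```bash
python3 - <<'E'
from h import *
d=np.load('w2.npz'); K,W,w=d['K'],d['W'],d['w']
for x in (505,516,527):
    print(x,[(z,proj(K,W,[x,-322,z]).round(0)) for z in (11,22,38,45,60)])
b,K2,W2,_=snap('scene'); c=b[140:230,130:230]
print([(z,proj(K2,W2,[516,-322,z]).round(0)) for z in (11,22,38,45,60)])
A=cv2.resize(w[170:400,180:390],None,fx=2,fy=2,interpolation=cv2.INTER_CUBIC); B=cv2.resize(c,(int(460*100/90),460)[:2],interpolation=cv2.INTER_CUBIC)
B=B[:,:380]
cv2.imwrite('pics/c4.png',np.hstack([A,B])[:600,:800])
E
```

```text
505 [(11, array([281., 269.])), (22, array([281., 279.])), (38, array([281., 295.])), (45, array([281., 303.])), (60, array([281., 322.]))]
516 [(11, array([281., 249.])), (22, array([281., 257.])), (38, array([281., 272.])), (45, array([281., 279.])), (60, array([281., 296.]))]
527 [(11, array([281., 228.])), (22, array([281., 236.])), (38, array([281., 248.])), (45, array([281., 254.])), (60, array([281., 270.]))]
[(11, array([178., 186.])), (22, array([177., 184.])), (38, array([175., 181.])), (45, array([175., 179.])), (60, array([173., 176.]))]
```

View pics/c4.png

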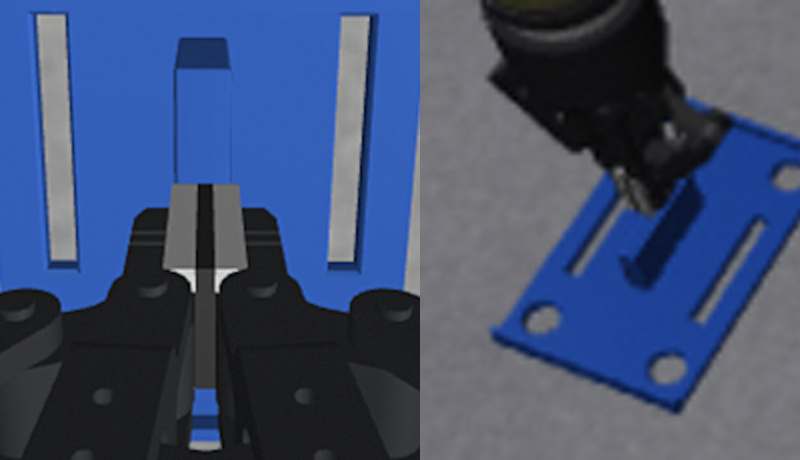

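```bash
python3 - <<'E'
from h import *
d=np.load('w2.npz'); K,W=d['K'],d['W']
b,K2,W2,_=snap('scene')
def tri(p,q):
    o,a=ray(K,W,*p);o2,c=ray(K2,W2,*q)
    t=np.linalg.lstsq(np.c_[a,-c],o2-o,rcond=None)[0]; return (o+a*t[0]).round(1),(o2+c*t[1]).round(1)
print(tri((263,261),(176,182)),tri((300,261),(171,179)))
w=d['w']
print(tri((281,204),((640-420)/5.11+130+0,262/5.11+140)))  # rib +x top edge
s=state(); print(s['tool_pos'],s['finger_gap'],s['q'])
E
```

```text
(array([ 523.7, -314.5,   44.5]), array([ 522.3, -314.4,   45.1])) (array([ 525.3, -329.6,   47.8]), array([ 521.4, -329.1,   49.4]))
(array([ 541.2, -321.7,   18.1]), array([ 538.4, -320.7,   18.9]))
[ 515.78044967 -322.12345548   21.78689366] -0.40026550535455874 [-6.46514769e-01  2.15479839e-01  1.88103815e+00 -1.84070057e-05
  1.04514519e+00  9.15583357e-01]
```

```bash
python3 - <<'E'
import workcell; print([n for n in dir(workcell) if n[0]!='_'])
print(getattr(workcell,'tip_extent',None)); print(workcell.state().keys())
E
```

```text
['PlanningError', 'hand_in', 'snapshot', 'state', 'tip_extent']
11.0
dict_keys(['clock', 'q', 'dq', 'tau', 'tool_pos', 'tcp_rot', 'wrist_force', 'wrist_torque', 'finger_gap'])
```

Triangulating from both views puts the shut fingertips at z ≈ 46, well above the 11 that the tool data implies. That is why the jaws closed above the rib. I'll trust the measurement: open, descend in small steps watching the force, and grip again.

Call:
step_arm:
  fingers: [50,50,50,50,50]
  delta_pos:
    - [0,0,0]
    - [0,0,0]
    - [0,0,0]
    - [0.2,0,0]
    - [0.4,0,0]
  roll: [0,0,0,0,0]
  newtons: 60

```text
clock: 3.32
tool_pos: [516.1, -322.4, 9.8]
tcp_rot: [2.483, 1.57, -0.65]
wrist_force: [0.4, 0.3, -0.5]
finger_gap: 43.0
```

Call:
step_arm:
  fingers: [50,50,50,50,50]
  delta_pos:
    - [0.1,0,0]
    - [0.2,0,0]
    - [0.3,0,0]
    - [0.4,0,0]
    - [0.4,0,0]
  roll: [0,0,0,0,0]

```text
clock: 3.73
tool_pos: [515.3, -321.8, -3.1]
tcp_rot: [-0.669, 1.569, 2.481]
wrist_force: [-0.0, 0.6, -0.2]
finger_gap: 42.4
```

Call:
step_arm:
  fingers: [30,0,0,0,0]
  delta_pos:
    - [0,0,0]
    - [0,0,0]
    - [0,0,0]
    - [0,0,0]
    - [0,0,0]
  roll: [0,0,0,0,0]

```text
clock: 4.15
tool_pos: [516.1, -322.5, -1.7]
tcp_rot: [2.433, 1.57, -0.7]
wrist_force: [0.2, -0.4, 1.3]
finger_gap: 10.3
```

Confirmed: the jaws now stop on the rib, at about 10–12 mm. I'll go 9 mm deeper for a fuller grip.

Call:
step_arm:
  fingers: [35,35,35,35,35]
  delta_pos:
    - [0,0,0]
    - [0,0,0]
    - [0.1,0,0]
    - [0.2,0,0]
    - [0.3,0,0]
  roll: [0,0,0,0,0]

```text
clock: 4.57
tool_pos: [515.6, -322.0, -11.7]
tcp_rot: [-0.788, 1.57, 2.363]
wrist_force: [0.1, -0.2, -0.6]
finger_gap: 29.6
```

Call:
step_arm:
  fingers: [0,0,0,0,0]
  delta_pos:
    - [0,0,0]
    - [0,0,0]
    - [0,0,0]
    - [0,0,0]
    - [0,0,0]
  roll: [0,0,0,0,0]
  newtons: 90

```text
clock: 4.98
tool_pos: [515.4, -321.9, -11.7]
tcp_rot: [-0.628, 1.57, 2.522]
wrist_force: [0.2, 0.3, -3.3]
finger_gap: 10.6
```

Call:
step_arm:
  fingers: [0,0,0,0,0]
  delta_pos:
    - [0,0,0]
    - [-0.2,0,0]
    - [-0.6,0,0]
    - [-1.2,0,0]
    - [-2,0,0]
  roll: [0,0,0,0,0]

```text
clock: 5.4
tool_pos: [514.7, -321.4, 48.6]
tcp_rot: [-0.656, 1.568, 2.494]
wrist_force: [0.9, 0.5, -2.4]
finger_gap: 10.4
```

The blue deck is held, with a gap of 10.5 mm and a force change of about 3 N. I'll lift it, swing to a spot beside the stand, and turn it to the board's angle of about −7.7°, so the wrist camera can see the posts past the deck.

Call:
step_arm:
  fingers: [0,0,0,0,0]
  delta_pos:
    - [-1,-0.2,0.1]
    - [-2,-0.6,0.2]
    - [-3,-1.0,0.3]
    - [-4,-1.6,0.4]
    - [-5,-2.2,0.5]
  roll: [0.27,0.54,0.81,1.08,1.36]

```text
clock: 5.82
tool_pos: [499.9, -255.8, 201.7]
tcp_rot: [2.739, 1.569, -0.539]
wrist_force: [1.0, -0.3, -2.4]
finger_gap: 10.3
```

Call:
step_arm:
  fingers: [0,0,0,0,0]
  delta_pos:
    - [-0.4,-0.8,0]
    - [-0.8,-1.6,0]
    - [-1.2,-2.3,0]
    - [-1.2,-2.5,0]
    - [-1.2,-2.5,0]
  roll: [0,0,0,0,0]

```text
clock: 6.23
tool_pos: [510.9, -181.0, 237.0]
tcp_rot: [2.837, 1.567, -0.436]
wrist_force: [0.4, 0.2, -3.2]
finger_gap: 10.4
```

```bash
python3 - <<'E'
from h import *
s,R=tool(); print(s['tool_pos'],np.round(R,3))
w,K,W,_=snap('wrist'); cv2.imwrite('pics/w5.png',w); np.savez('w5',w=w,K=K,W=W)
E
```

```text
[ 510.8826019  -180.9539649   237.01257994] [[ 0.003 -0.131 -0.991]
 [-0.002 -0.991  0.131]
 [-1.     0.001 -0.003]]
```

View pics/w5.png

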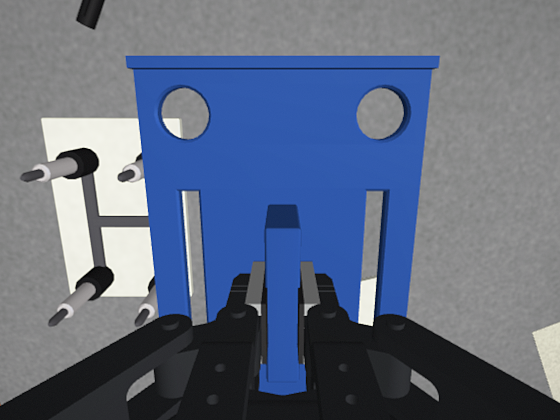

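The pin tips are at about (24,176), (121,176), (53,322) and (140,321). I'll zoom in for accuracy.

```bash
python3 - <<'E'
from h import *
d=np.load('w5.npz'); w=d['w']
A=cv2.resize(w[140:200,10:160],None,fx=5,fy=5,interpolation=cv2.INTER_CUBIC);B=cv2.resize(w[265:330,40:190],None,fx=5,fy=5,interpolation=cv2.INTER_CUBIC)[:300]
cv2.imwrite('pics/c5.png',np.vstack([A,B]))
E
```

```text
(no output)
```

View pics/c5.png

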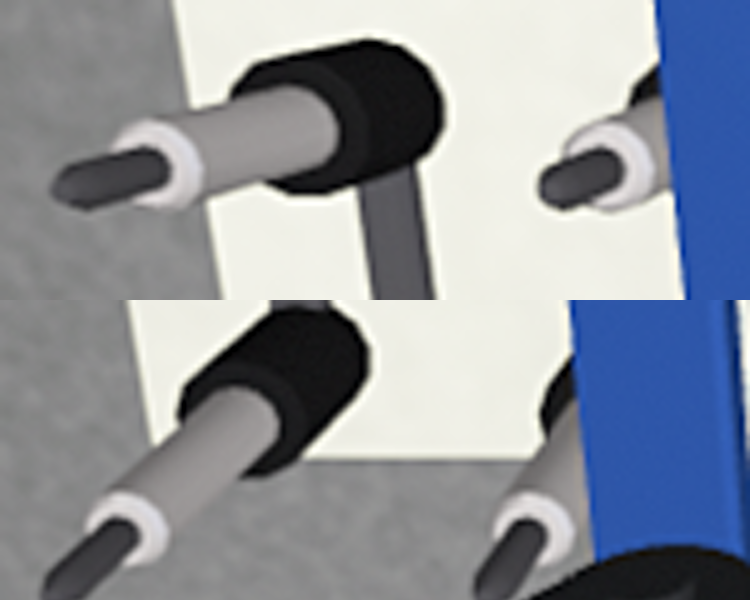

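```bash
python3 - <<'E'
from h import *
d=np.load('w5.npz'); K,W,w=d['K'],d['W'],d['w']
s,R=tool()
sh=np.array([toz(K,W,*p,89.5)[:2] for p in ((41.6,172.6),(132,173),(65.6,311.2),(146.8,311.2))])
tp=np.array([toz(K,W,*p,111)[:2] for p in ((22,178),(120,178))])
print(sh.round(1),tp.round(1))
n=np.linalg.norm
print('long',n(sh[0]-sh[2]),n(sh[1]-sh[3]),'short',n(sh[0]-sh[1]),n(sh[2]-sh[3]),'diag',n(sh[0]-sh[3]),n(sh[1]-sh[2]))
ax=(sh[0]-sh[2])+(sh[1]-sh[3]); ay=(sh[0]-sh[1])+(sh[2]-sh[3])
print('centre',sh.mean(0),'ang',np.degrees(np.arctan2(ax[1],ax[0])),np.degrees(np.arctan2(-ay[0],ay[1])))
m=hsvmask(w,*BLUE)
cs,h=cv2.findContours(m,cv2.RETR_CCOMP,cv2.CHAIN_APPROX_NONE)
for z in (s['tool_pos'][2]+14.7,):
  H=[]
  for c,hh in zip(cs,h[0]):
    if hh[3]>=0 and 1200<cv2.contourArea(c)<3500:
        e,ax_,_=cv2.fitEllipse(c); P=toz(K,W,*e,z); H.append(P[:2]); print(e,ax_,P)
  H=np.array(H); v=H[0]-H[1]; print(n(v),np.degrees(np.arctan2(v[1],v[0])), H.mean(0)-s['tool_pos'][:2], 'tool frame z,y of hole mid', (R.T@np.r_[H.mean(0)-s['tool_pos'][:2],0]))
E
```

```text
[[553.   16.2]
 [542.6 -58.7]
 [423.8  33.8]
 [413.8 -41.2]] [[552.7  18.6]
 [542.5 -57.5]]
long 130.31508496585653 130.01106852967604 short 75.6879623962772 75.6926418300134 diag 150.56219900071818 150.57846716354638
centre [483.31016883 -12.48831027] ang -7.732622711205582 -7.72550003189851
(379.7681579589844, 112.96530151367188) (47.37721252441406, 53.66531753540039) [ 571.71702071 -228.01646415  250.35533715]
(184.6933135986328, 113.13340759277344) (47.90084457397461, 53.09501647949219) [ 581.73016372 -152.23848053  250.35533715]
76.43667859929279 -97.52733550849298 [66.44366123 -8.38049745] tool frame z,y of hole mid [  0.08524834  -0.46481459 -66.96842193]
```

The measured post rectangle is 130.2 × 75.7 mm, against a nominal 130 × 76. It is centred at (483.3, −12.5) at −7.7°. The deck is held at −7.5°, with its centre 2 mm ahead of the TCP. I'll move over the posts.

Call:
step_arm:
  fingers: [0,0,0,0,0]
  delta_pos:
    - [0,-0.9,0.3]
    - [0,-2.0,0.6]
    - [0,-3.1,1.0]
    - [0,-4.2,1.35]
    - [0.2,-5.0,1.6]
  roll: [0,0,0.03,0.03,0.03]

```text
clock: 6.7
tool_pos: [482.3, -26.1, 229.0]
tcp_rot: [-2.829, 1.57, 0.175]
wrist_force: [0.7, 0.0, -2.6]
finger_gap: 10.6
```

Call:
step_arm:
  fingers: [0,0,0,0,0]
  delta_pos:
    - [0.8,-0.3,0.07]
    - [1.8,-0.43,0.11]
    - [2.8,-0.43,0.11]
    - [3.5,-0.43,0.11]
    - [3.7,-0.43,0.11]
  roll: [0,0,0,0,0]

```text
clock: 7.12
tool_pos: [477.4, -14.1, 112.3]
tcp_rot: [0.049, 1.561, 3.053]
wrist_force: [-1.4, 0.8, -3.3]
finger_gap: 10.6
```

```bash
python3 - <<'E'
from h import *
for i in range(3):
    s,R=tool(); w,K,W,_=snap('wrist'); print(s['tool_pos'],s['wrist_force'].round(1))
print(np.round(R,3)); cv2.imwrite('pics/w6.png',w)
c=np.array([483.3,-12.5]);a=np.radians(-7.73);X=np.array([np.cos(a),np.sin(a)]);Y=np.array([-X[1],X[0]])
for sy in (1,-1): print(proj(K,W,[*(c+65*X+sy*38*Y),112]),proj(K,W,[*(c+65*X+sy*38*Y),90]))
m=hsvmask(w,*BLUE)
cs,h=cv2.findContours(m,cv2.RETR_CCOMP,cv2.CHAIN_APPROX_NONE)
for cc,hh in zip(cs,h[0]):
    if hh[3]>=0 and cv2.contourArea(cc)>800: print(cv2.boundingRect(cc),toz(K,W,*cv2.fitEllipse(cc)[0],s['tool_pos'][2]+14.7).round(1))
E
```

```text
[477.39387096 -14.0507493  112.28790703] [-1.4  0.8 -3.3]
[478.03110437 -14.16532137 113.18499763] [-0.8 -0.2 -4.4]
[479.60892489 -14.28266491 115.68305385] [ 0.6 -0.7 -2.6]
[[-0.005 -0.138 -0.99 ]
 [ 0.    -0.99   0.138]
 [-1.     0.     0.005]]
[187.50805364 108.09954901] [198.33053864 107.54649379]
[363.27752588 107.39330296] [353.96757763 106.9209713 ]
(356, 87, 49, 54) [540.3 -61.3 130.4]
(160, 86, 50, 55) [550.8  13.5 130.4]
```

View pics/w6.png

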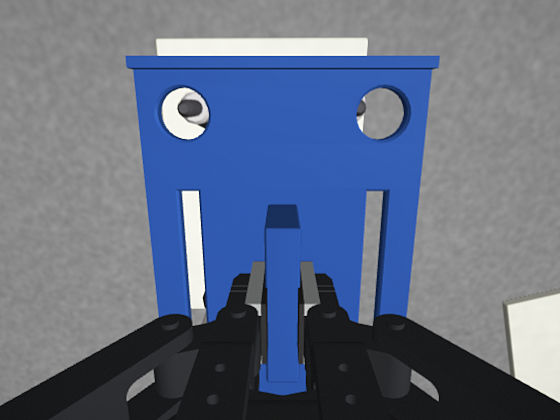

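The pins at (190,107) and (362,107) lie where I predicted, and the deck is a few mm short. I'll let the arm settle, then measure once more.

Call:
step_arm:
  fingers: [0,0,0,0,0]
  delta_pos:
    - [0,-0.05,0]
    - [0,-0.05,0]
    - [0,-0.05,0]
    - [0,-0.05,0]
    - [0,-0.05,0]
  roll: [-0.04,-0.04,-0.04,-0.04,-0.04]

```text
clock: 7.68
tool_pos: [481.9, -12.3, 118.7]
tcp_rot: [3.124, 1.569, -0.151]
wrist_force: [-0.6, -0.6, -3.1]
finger_gap: 10.3
```

```bash
cat > meas.py <<'E'
from h import *
import sys
def run(col,dz,c=np.array([483.3,-12.5]),ang=-7.73):
    a=np.radians(ang);X=np.array([np.cos(a),np.sin(a)])
    for i in range(2):
        s,R=tool(); w,K,W,_=snap('wrist')
    print(s['tool_pos'].round(1),s['wrist_force'].round(1),R[:2,1].round(3),'tilt',R[2].round(3))
    m=hsvmask(w,*col); H=[]
    cs,h=cv2.findContours(m,cv2.RETR_CCOMP,cv2.CHAIN_APPROX_NONE)
    for cc,hh in zip(cs,h[0]):
        if hh[3]>=0:
            (e,ax,_) =cv2.fitEllipse(cv2.convexHull(cc)) if len(cv2.convexHull(cc))>4 else ((0,900),(1,1),0)
            if e[1]<160 and min(ax)>12: H.append(toz(K,W,*e,s['tool_pos'][2]+dz)[:2]); print(np.round(e,1),np.round(ax,1))
    H=np.array(H); v=H[1]-H[0]; v=v if v[1]>0 else -v; err=c+65*X-H.mean(0)
    print('spacing',np.linalg.norm(v).round(1),'deck ang',np.degrees(np.arctan2(-v[0],v[1])).round(2),'err world',err.round(1),'units ty,tz',((R.T@[*err,0])/30).round(3))
    return w,K,W
E
python3 -c "
from meas import *
run(BLUE,14.7)"
```

```text
[481.7 -12.2 118.4] [ 0.3  0.1 -2.3] [-0.132 -0.991] tilt [-1.     0.    -0.001]
[379.8 113.2] [48.3 54.3]
[184.8 113.1] [48.3 54.7]
spacing 75.7 deck ang -7.69 err world [0.2 0.3] units ty,tz [ 0.    -0.01  -0.005]
```

Aligned to within 0.4 mm. I'll descend.

Call:
step_arm:
  fingers: [0,0,0,0,0]
  delta_pos:
    - [0.4,-0.01,0]
    - [0.8,-0.01,0]
    - [1.1,-0.01,0]
    - [1.4,-0.01,0]
    - [1.7,-0.01,0]
  roll: [0,0,0,0,0]

```text
clock: 8.2
tool_pos: [481.2, -11.7, 65.4]
tcp_rot: [-0.604, 1.57, 2.404]
wrist_force: [0.2, 0.2, -3.0]
finger_gap: 10.5
```

Call:
step_arm:
  fingers: [0,0,0,0,0]
  delta_pos:
    - [0.25,0,0]
    - [0.5,0,0]
    - [0.75,0,0]
    - [0.9,0,0]
    - [0.9,0,0]
  roll: [0,0,0,0,0]

```text
clock: 8.62
tool_pos: [481.0, -11.6, 38.6]
tcp_rot: [-0.472, 1.57, 2.536]
wrist_force: [1.6, 2.5, -4.6]
finger_gap: 10.7
```

Call:
step_arm:
  fingers: [0,0,0,0,0]
  delta_pos:
    - [0.04,0,0]
    - [0.08,0,0]
    - [0.1,0,0]
    - [0.12,0,0]
    - [0.12,0,0]
  roll: [0,0,0,0,0]

```text
clock: 9.03
tool_pos: [481.7, -11.8, 36.5]
tcp_rot: [-2.818, 1.57, 0.191]
wrist_force: [-0.7, 2.3, -1.6]
finger_gap: 10.3
```

Call:
step_arm:
  fingers: [0,0,0,0,0]
  delta_pos:
    - [0.03,0,0]
    - [0.06,0,0]
    - [0.06,0,0]
    - [0.06,0,0]
    - [0.06,0,0]
  roll: [0,0,0,0,0]

```text
clock: 9.45
tool_pos: [481.6, -11.9, 34.5]
tcp_rot: [-2.809, 1.57, 0.2]
wrist_force: [2.1, 3.1, -1.8]
finger_gap: 10.5
```

Call:
step_arm:
  fingers: [0,0,0,0,0]
  delta_pos:
    - [0.04,0.02,0]
    - [0.08,0.02,0]
    - [0.08,0.02,0]
    - [0.08,0.02,0]
    - [0.08,0.02,0]
  roll: [0,0,0,0,0]

```text
clock: 9.87
tool_pos: [481.8, -11.9, 33.1]
tcp_rot: [-1.739, 1.569, 1.269]
wrist_force: [-1.0, 6.7, 4.9]
finger_gap: 10.4
```

It is seated: the vertical force turned upward. I'll undo the lateral nudge, release and retreat.

Call:
step_arm:
  fingers: [0,0,10,35,40]
  delta_pos:
    - [0,-0.04,0]
    - [0,-0.04,0]
    - [0,-0.04,0]
    - [0,-0.04,0]
    - [0,-0.04,0]
  roll: [0,0,0,0,0]

```text
clock: 10.28
tool_pos: [481.6, -11.9, 32.2]
tcp_rot: [1.994, 1.57, -1.28]
wrist_force: [0.2, -0.5, -0.3]
finger_gap: 33.4
```

Call:
step_arm:
  fingers: [50,50,50,50,50]
  delta_pos:
    - [0,0,0]
    - [-0.5,0,0]
    - [-1.2,0,0]
    - [-2.2,0,0]
    - [-3.4,0,0]
  roll: [0,0,0,0,0]

```text
clock: 10.7
tool_pos: [479.6, -11.4, 132.8]
tcp_rot: [0.135, 1.566, -3.14]
wrist_force: [1.5, -0.6, 0.9]
finger_gap: 43.1
```

Call:
step_arm:
  fingers: [50,70,100,100,100]
  delta_pos:
    - [-1,0,0]
    - [-2,0,0]
    - [-3,0,0]
    - [-3,0,0]
    - [-3,0,0]
  roll: [0,0,0,0,0]

```text
clock: 11.12
tool_pos: [482.8, -11.7, 226.5]
tcp_rot: [3.032, 1.566, -0.242]
wrist_force: [0.8, -0.7, -0.6]
finger_gap: 85.3
```

```bash
python3 - <<'E'
from h import *
w,K,W,_=snap('wrist'); s,R=tool(); w,K,W,_=snap('wrist'); s,R=tool(); print(s['tool_pos'],R.round(3))
np.savez('w7',w=w,K=K,W=W); cv2.imwrite('pics/w7.png',w)
print('blue',*rect(hsvmask(w,*BLUE),K,W,51))
cc=np.array([483.3,-12.5]);a=np.radians(-7.73);X=np.array([np.cos(a),np.sin(a)]);Y=np.array([-X[1],X[0]])
for sx in(1,-1):
  for sy in (1,-1): print([proj(K,W,[*(cc+65*sx*X+sy*38*Y),z]).round(1) for z in (51,90,112)])
a,K,W,_=snap('top'); m=hsvmask(a,*YEL)
print('yel',*rect(m,K,W,8)); print('blue',*rect(hsvmask(a,*BLUE),K,W,51))
E
```

```text
[480.8977881  -11.40511675 222.87422644] [[-0.002 -0.132 -0.991]
 [-0.    -0.991  0.132]
 [-1.     0.     0.002]]
blue [482.  -12.4 171.3 110.5] -7.6637816
[array([238.7, 108.6]), array([233.1, 109. ]), array([229.2, 109.2])]
[array([326.4, 108.7]), array([332.2, 109.1]), array([336.1, 109.4])]
[array([242.8, 249. ]), array([238.3, 265.5]), array([235.3, 276.6])]
[array([321.8, 249. ]), array([326.4, 265.6]), array([329.5, 276.7])]
yel [457.1 302.4 171.8 112. ] -17.483166
blue [433.7  -7.2 105.4  64. ] 82.14554
```

View pics/w7.png

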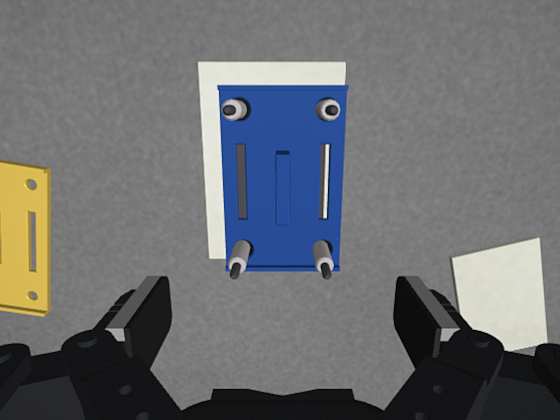

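The blue deck lies flat: its centre is at (482, −12.4) at −7.7°, with the pins up through all four holes at about (233,110), (332,110), (237,265) and (324,265). Next is the yellow deck.

Call:
step_arm:
  fingers: [100,100,100,100,100]
  delta_pos:
    - [0,-0.9,0.2]
    - [0,-2.1,0.44]
    - [0,-3.3,0.7]
    - [0,-4.5,0.95]
    - [0,-5.7,1.2]
  roll: [0,0,0,0,0]

```text
clock: 11.68
tool_pos: [467.1, 164.2, 221.8]
tcp_rot: [0.427, 1.567, -2.848]
wrist_force: [1.3, 0.1, -0.2]
finger_gap: 85.2
```

Call:
step_arm:
  fingers: [100,100,100,100,100]
  delta_pos:
    - [0,-1.2,0.25]
    - [0,-2.4,0.5]
    - [0,-3.6,0.75]
    - [0,-4.4,0.95]
    - [0,-4.56,0.97]
  roll: [0.4,0.8,1.2,1.65,1.65]

```text
clock: 12.1
tool_pos: [455.9, 305.2, 221.5]
tcp_rot: [0.562, 1.567, -2.883]
wrist_force: [-0.4, -0.2, 0.3]
finger_gap: 85.2
```

```bash
python3 - <<'E'
from h import *
for i in range(4): w,K,W,_=snap('wrist')
s,R=tool(); print(s['tool_pos'],R.round(3)); m=hsvmask(w,*YEL); print('yel',*rect(m,K,W,8))
H=[]
cs,h=cv2.findContours(m,cv2.RETR_CCOMP,cv2.CHAIN_APPROX_NONE)
for c,hh in zip(cs,h[0]):
    A=cv2.contourArea(c)
    if hh[3]>=0 and A>40: p=c[:,0].mean(0); print(A,toz(K,W,*p,5).round(1)); H.append(toz(K,W,*p,5)) 
H=np.array(H); print(H.mean(0))
d=np.load('w7.npz'); w,K,W=d['w'],d['K'],d['W']; g=w.min(2)
for u,v in ((233,109),(332,109),(238,265),(326,265)):
    sub=(g[v-16:v+17,u-16:u+17]>185).astype(np.uint8); n,l,st,ce=cv2.connectedComponentsWithStats(sub); k=1+np.argmax(st[1:,4]); x,y,ww,hh,A=st[k]
    print((u-16+x+ww/2-.5,v-16+y+hh/2-.5),ww,hh,A,toz(K,W,u-16+x+ww/2-.5,v-16+y+hh/2-.5,89.5).round(1))
E
```

```text
[457.38521471 301.32593467 222.67930385] [[-0.002 -0.301 -0.954]
 [-0.002 -0.954  0.301]
 [-1.     0.002  0.001]]
yel [456.3 303.7 170.9 110.3] -17.526134
79.5 [406.8 359.    5. ]
80.5 [384.1 286.7   5. ]
597.5 [446.7 267.1   5. ]
589.5 [469.5 339.3   5. ]
122.0 [507.5 248.    5. ]
120.5 [530.3 320.1   5. ]
[457.46686519 303.35697205   5.        ]
(np.float64(233.0), np.float64(109.0)) 15 17 88 [552.8  16.5  89.5]
(np.float64(330.0), np.float64(109.0)) 17 17 75 [542.9 -57.3  89.5]
(np.float64(237.0), np.float64(264.5)) 15 14 67 [424.8  34.9  89.5]
(np.float64(325.0), np.float64(264.0)) 15 13 63 [415.2 -40.4  89.5]
```

Call:
step_arm:
  fingers: [100,90,80,60,50]
  delta_pos:
    - [1.0,-0.07,0.03]
    - [2.2,-0.07,0.03]
    - [3.5,-0.07,0.03]
    - [4.8,-0.07,0.03]
    - [5.8,-0.07,0.03]
  roll: [0,0,0,0,0]

```text
clock: 12.72
tool_pos: [456.4, 302.1, 46.7]
tcp_rot: [0.906, 1.568, -2.543]
wrist_force: [-0.3, -0.3, -0.9]
finger_gap: 45.4
```

Call:
step_arm:
  fingers: [45,40,40,40,40]
  delta_pos:
    - [0.6,0,0]
    - [1.1,0,0]
    - [1.5,0,0]
    - [1.7,0,0]
    - [1.7,0,0]
  roll: [0,0,0,0,0]

```text
clock: 13.13
tool_pos: [456.9, 303.3, -2.3]
tcp_rot: [0.848, 1.568, -2.601]
wrist_force: [0.1, 0.1, 0.2]
finger_gap: 34.1
```

Call:
step_arm:
  fingers: [40,40,40,0,0]
  delta_pos:
    - [0.15,0,0]
    - [0.3,0,0]
    - [0.3,0,0]
    - [0.3,0,0]
    - [0.3,0,0]
  roll: [0,0,0,0,0]

```text
clock: 13.55
tool_pos: [457.8, 304.9, -9.3]
tcp_rot: [-2.624, 1.57, 0.212]
wrist_force: [-2.1, 3.4, 24.2]
finger_gap: 11.0
```

Call:
step_arm:
  fingers: [0,0,0,0,0]
  delta_pos:
    - [0,0,0]
    - [0,0,0]
    - [0,0,0]
    - [0,0,0]
    - [0,0,0]
  roll: [0,0,0,0,0]

```text
clock: 13.97
tool_pos: [458.0, 305.1, -9.2]
tcp_rot: [-2.266, 1.57, 0.57]
wrist_force: [-1.0, -0.1, 5.7]
finger_gap: 10.4
```

Call:
step_arm:
  fingers: [0,0,0,0,0]
  delta_pos:
    - [-0.2,0,0]
    - [-0.6,0,0]
    - [-1.4,0,0]
    - [-2.5,0,0]
    - [-3.6,0,0]
  roll: [0,0,0,0,0]

```text
clock: 14.38
tool_pos: [455.7, 303.7, 97.6]
tcp_rot: [0.79, 1.567, -2.657]
wrist_force: [-0.3, 0.4, -2.2]
finger_gap: 10.2
```

The yellow deck is held. I'll carry it back over the posts.

Call:
step_arm:
  fingers: [0,0,0,0,0]
  delta_pos:
    - [-0.8,0.6,-0.25]
    - [-1.6,1.6,-0.66]
    - [-2.4,2.7,-1.1]
    - [-3.0,3.8,-1.55]
    - [-3.0,5.0,-2.05]
  roll: [0,0,0,0,0]

```text
clock: 14.8
tool_pos: [472.9, 142.5, 193.3]
tcp_rot: [-2.635, 1.562, 0.203]
wrist_force: [2.1, -0.5, -3.2]
finger_gap: 10.0
```

Call:
step_arm:
  fingers: [0,0,0,0,0]
  delta_pos:
    - [0,1.2,-0.5]
    - [0,2.4,-1.0]
    - [0,3.6,-1.5]
    - [0,4.5,-1.85]
    - [0,4.78,-1.97]
  roll: [-0.4,-0.8,-1.2,-1.63,-1.63]

```text
clock: 15.22
tool_pos: [483.5, -15.0, 187.8]
tcp_rot: [1.209, 1.569, -2.07]
wrist_force: [0.4, 0.3, -3.1]
finger_gap: 10.3
```

Call:
step_arm:
  fingers: [0,0,0,0,0]
  delta_pos:
    - [0.5,0,0]
    - [1.0,0,0]
    - [1.5,0,0]
    - [1.8,0,0]
    - [1.8,0,0]
  roll: [0,0,0,0,0]

```text
clock: 15.63
tool_pos: [481.9, -10.8, 131.1]
tcp_rot: [-0.033, 1.565, 2.974]
wrist_force: [-0.9, 0.7, -4.9]
finger_gap: 10.3
```

```bash
python3 -c "
from meas import *
run(YEL,12.2,np.array([483.7,-11.9]));w,K,W=run(YEL,12.2,np.array([483.7,-11.9]))
cv2.imwrite('pics/w8.png',w)"
```

```text
[482.9 -10.9 132.6] [ 0.1 -0.5 -3.4] [-0.134 -0.991] tilt [-1.    -0.     0.003]
[380.  119.1] [28.7 34. ]
[186.8 119.3] [27.2 31.4]
spacing 76.4 deck ang -7.69 err world [ 1.7 -0.2] units ty,tz [-0.    -0.001 -0.057]
[484.6 -11.2 134.8] [-0.3 -0.2 -3.3] [-0.134 -0.991] tilt [-1.    -0.    -0.001]
[380.  119.1] [28.6 34. ]
[186.9 119.3] [27.2 31.4]
spacing 76.5 deck ang -7.69 err world [0.1 0.1] units ty,tz [ 0.    -0.003 -0.002]
```

Aligned within 0.2 mm. I'll lower it to just above the pins and check.

Call:
step_arm:
  fingers: [0,0,0,0,0]
  delta_pos:
    - [0.3,0,0]
    - [0.6,0,0]
    - [0.85,0,0]
    - [0.85,0,0]
    - [0.85,0,0]
  roll: [0,0,0,0,0]

```text
clock: 16.25
tool_pos: [483.4, -11.3, 107.3]
tcp_rot: [-0.012, 1.568, 2.995]
wrist_force: [-0.1, -0.4, -4.8]
finger_gap: 10.2
```

```bash
python3 -c "
from meas import *
run(YEL,12.2,np.array([483.7,-11.9]));w,K,W=run(YEL,12.2,np.array([483.7,-11.9]))
cv2.imwrite('pics/w9.png',cv2.resize(w[50:340,130:440],None,fx=2,fy=2,interpolation=cv2.INTER_CUBIC))"
```

```text
[483.9 -11.4 108. ] [ 0.1 -0.2 -3.4] [-0.134 -0.991] tilt [-1.     0.     0.001]
[380.  119.3] [28.5 33.3]
[186.8 119.5] [27.2 30.8]
spacing 76.5 deck ang -7.71 err world [0.8 0.3] units ty,tz [-0.    -0.012 -0.024]
[484.6 -11.5 108.9] [ 1.4  0.8 -3.6] [-0.135 -0.991] tilt [-1.    -0.    -0.001]
[380.3 118.9] [28.6 33.9]
[186.8 119.5] [27.2 30.8]
spacing 76.6 deck ang -7.61 err world [0.1 0.4] units ty,tz [ 0.    -0.014 -0.003]
```

View pics/w9.png

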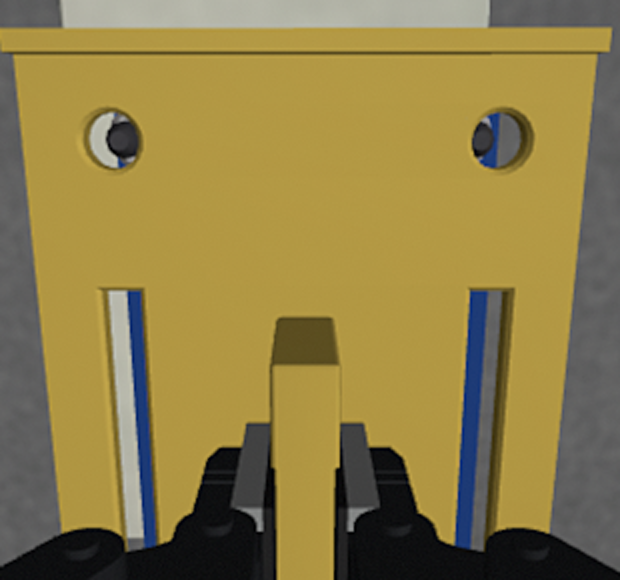

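The pins show symmetrically in both front holes, at (122,140) and (484,140) in the crop. I'll descend slowly, watching the force.

Call:
step_arm:
  fingers: [0,0,0,0,0]
  delta_pos:
    - [0.1,-0.01,0]
    - [0.2,-0.01,0]
    - [0.3,-0.01,0]
    - [0.4,-0.01,0]
    - [0.45,-0.01,0]
  roll: [0,0,0,0,0]

```text
clock: 16.87
tool_pos: [483.9, -11.0, 94.3]
tcp_rot: [0.001, 1.57, 3.008]
wrist_force: [0.3, -0.4, -3.4]
finger_gap: 10.1
```

Call:
step_arm:
  fingers: [0,0,0,0,0]
  delta_pos:
    - [0.07,0,0]
    - [0.14,0,0]
    - [0.2,0,0]
    - [0.25,0,0]
    - [0.25,0,0]
  roll: [0,0,0,0,0]

```text
clock: 17.28
tool_pos: [484.0, -11.1, 87.1]
tcp_rot: [0.01, 1.57, 3.017]
wrist_force: [-0.2, 0.4, -3.6]
finger_gap: 10.5
```

Call:
step_arm:
  fingers: [0,0,0,0,0]
  delta_pos:
    - [0.05,0,0]
    - [0.1,0,0]
    - [0.15,0,0]
    - [0.17,0,0]
    - [0.17,0,0]
  roll: [0,0,0,0,0]

```text
clock: 17.7
tool_pos: [484.1, -11.1, 82.2]
tcp_rot: [-0.013, 1.57, 2.994]
wrist_force: [0.1, 0.1, -4.2]
finger_gap: 10.1
```

Call:
step_arm:
  fingers: [0,0,0,0,0]
  delta_pos:
    - [0.03,0,0]
    - [0.06,0,0]
    - [0.06,0,0]
    - [0.06,0,0]
    - [0.06,0,0]
  roll: [0,0,0,0,0]

```text
clock: 18.12
tool_pos: [484.5, -11.1, 80.9]
tcp_rot: [-3.121, 1.57, -0.114]
wrist_force: [0.3, -0.2, -2.2]
finger_gap: 9.8
```

Call:
step_arm:
  fingers: [0,0,0,0,0]
  delta_pos:
    - [0.03,0,0]
    - [0.06,0,0]
    - [0.06,0,0]
    - [0.06,0,0]
    - [0.06,0,0]
  roll: [0,0,0,0,0]

```text
clock: 18.53
tool_pos: [484.5, -11.2, 80.8]
tcp_rot: [0.395, 1.57, -2.882]
wrist_force: [-6.3, 0.6, 8.2]
finger_gap: 10.2
```

Seated: the force turned upward and z stopped. I'll release and retreat.

Call:
step_arm:
  fingers: [0,10,25,40,45]
  delta_pos:
    - [-0.03,0,0]
    - [-0.03,0,0]
    - [-0.03,0,0]
    - [-0.03,0,0]
    - [-0.03,0,0]
  roll: [0,0,0,0,0]

```text
clock: 18.95
tool_pos: [484.6, -11.2, 79.7]
tcp_rot: [-3.056, 1.57, -0.049]
wrist_force: [-0.2, -0.4, -0.1]
finger_gap: 38.3
```

Call:
step_arm:
  fingers: [50,50,50,50,50]
  delta_pos:
    - [-0.1,0,0]
    - [-0.6,0,0]
    - [-1.4,0,0]
    - [-2.4,0,0]
    - [-3.6,0,0]
  roll: [0,0,0,0,0]

```text
clock: 19.37
tool_pos: [482.9, -11.0, 187.0]
tcp_rot: [-0.008, 1.567, 2.999]
wrist_force: [0.6, 0.1, 0.7]
finger_gap: 43.0
```

Call:
step_arm:
  fingers: [60,60,60,60,60]
  delta_pos:
    - [-1,0,0]
    - [-1.5,0,0]
    - [-1.5,0,0]
    - [-1.5,0,0]
    - [-1.5,0,0]
  roll: [0,0,0,0,0]

```text
clock: 19.78
tool_pos: [483.5, -11.0, 231.0]
tcp_rot: [-0.011, 1.568, 2.996]
wrist_force: [0.2, 0.0, -0.6]
finger_gap: 51.5
```

```bash
python3 - <<'E'
from h import *
for i in range(4): w,K,W,_=snap('wrist')
s,R=tool(); print(s['tool_pos'],s['finger_gap'],s['wrist_force'])
m=hsvmask(w,*YEL); print('yel',*rect(m,K,W,98))
b,K2,W2,_=snap('scene')
for f in ('b',): 
    A=cv2.resize(w,(400,300)); B=cv2.resize(b[150:390,130:430],(400,320))[:300]
cv2.imwrite('pics/fin.png',np.hstack([A,B]))
E
```

```text
[483.41982736 -11.01002005 230.79864532] 51.353889475864335 [-0.49667691 -0.23941188  0.65655729]
yel [482.9 -11.2 172.1 111. ] -7.769918
```

View pics/fin.png

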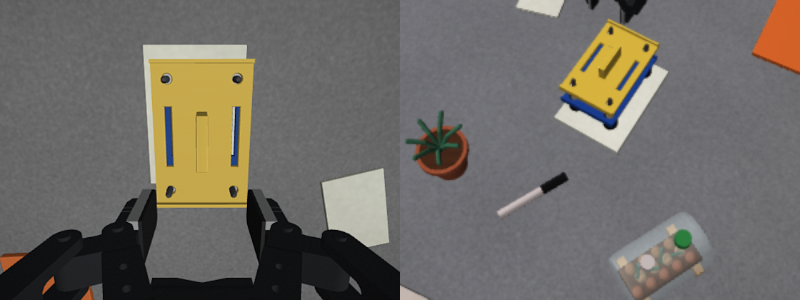

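Both decks are on and level, all four pins come through the yellow deck, and the bystanders look untouched. I'm handing in.

```bash
python3 -c "
from workcell import *
print(hand_in())"
```

```text
the job is handed in; nothing more can be done
None
```

I lowered the blue deck over the posts onto the black collars, then the yellow deck onto the shoulders. Each stayed in the gripper until the wrist force showed it was seated. I handed in at about 20 s, and hand-in gave no verdict.

**Last checks:**
- **Yellow deck:** centre at about (482.9, −11.2), turned −7.8°, with all four pins showing through its holes.
- **Blue deck:** centre at about (482.0, −12.4), turned −7.7°, flat below the yellow one. I measured it just after placing it, not again afterwards.
- **Posts:** centre at about (483.7, −11.9), turned −7.7°, so both decks agree within 2 mm.
- **Post offset from the board:** about 9 mm in both x and y, which matches the largest offset you stated.
- **Gripper:** open and well clear, with only about 1 N of noise at the wrist.
- **Bystanders:** the bottle garden, marker and plant pot look unmoved by eye. I did not measure them.

**What went wrong or disagreed:**
- **Missed first grasp:** the shut fingertips stood about 24 mm behind the TCP, not the stated 11 mm ahead, so the jaws closed above the rib. I measured their height from two camera views and then gripped lower.
- **Contact with the yellow deck:** while gripping, the fingertips pressed its plate with about 24 N. I saw no harm from it.
- **Side force on the blue deck:** it reached about 7 N as the deck seated, and I eased it before letting go.

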